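# Lay out the carver's tool board

## Robot

A 6-joint arm with a two-finger parallel gripper is mounted at the origin on the work surface. World frame = base frame: x ahead of the robot, y to its left, z up, the work surface at z = 0. Lengths are in m, angles in rad, forces in N, time in s.
With the tool pointing down it reaches from about 0.2 to 0.875 m from the base axis. Payload 3.4 kg.
Tool frame: the origin (TCP) lies between the finger pads; the fingertips stand 25 mm ahead of it and the grasp point (between the pads) lies 6 mm ahead of it (r.nose_length is the z of the fingertips in the tool frame, in m); z points along the fingers, y is the line along which they close (so a half turn about z gives the same grasp; the last joint's range is limited). The gripper opens to 94 mm and grips with 3 to 60 N. Pads are 16 mm wide; open, the fingers measure 119 mm over their backs; the gripper's body (75 mm by 177 mm) begins 78 mm behind the grasp point.
Start: joints at [1.031, 0.276, 1.505, -0, 1.361, -0.121], TCP at [0.234, 0.525, 0.23] pointing down, gripper open.
Joint ranges: [-2.89, 2.89], [-0.75, 2.08], [0.22, 2.7], [-1.18, 4.32], [0.11, 2.71], [-2.7, 2.7]. Speed limits (rad/s): [2.57, 2.57, 3.14, 3.14, 3.14, 3.14].

## Interface

Orientations are given as a unit quaternion [w, x, y, z].
In Python, from plant import r, gripper_to, inverse_kinematics, vision, models, telemetry gives the robot as it stands. Calls block until the motion is done:
- r.move_to(position, orientation): joint-space move of the TCP to a pose.
- r.move_l(position, rot=None, vel=0.15, guard=None): straight line of the TCP; rot=None keeps the orientation; vel is the mean speed in m/s. With guard (N) it stops when the force on the tool has changed by that much, and returns True; else False.
- r.movej(angles): joint-space move.
- gripper_to(opening, f_grip=None): finger opening in m; f_grip is the grip in N (None keeps the last); returns when the fingers have stopped.
- r.hold(seconds).
- inverse_kinematics(position, orientation): joint angles nearest the present ones, or None.
- vision.snapshot(name): name is "scene" or "top" or "wrist"; returns the picture (420x560x3 uint8, red, green, blue); there is no depth.
- vision.get_calibration(name): a dict with "fx", "fy", "cx", "cy" (pixels), "position" and "orientation" of the camera in the world. Camera axes: x right, y down, z forward; pixel columns grow to the right and rows downward; lengths in m; the calibration is good to about 2 mm. A picture is of the moment at which its call begins: read the wrist's pose just before it. get_calibration takes no time and is no camera call; for the wrist camera it gives the pose at the moment of the call.
A pose or a line that the arm cannot do raises r.PlanningError and nothing moves.
- r.sign_off(): hands the job in; it is judged then, once.
Trained networks look in the newest picture that a camera, given by its name, has taken for a name from the list of things; names that differ only in an ending like _2 or _b are one class to them, and where a whole thing is asked for, a point or a joint stands for the part that bears it (a point fixed in the world has none). Each returns a list of dicts, best first, with "score" (0 to 1); they miss things now and then, are a little off and sometimes report something else, mostly with a low value. They report only what shows in the picture. A call takes as long as a camera call. They do not tell look-alikes from the thing itself.
- models.boxes_of(thing, camera): "at" ([x, y, z] in m, in world coordinates, good to about 4 mm: the middle of the surface that is visible of it).
- models.regions_of(thing, camera): "pixels" (420x560 bool, what is visible of it).
- models.mark_of(thing, camera): "at" ([x, y, z] in m, in world coordinates, good to about 4 mm: a listed point, or the origin of a listed thing).
Readings, each from a call of its own:
- telemetry.current_t(): time.
- telemetry.current_joints(): joint angles.
- telemetry.current_dq(): joint speeds.
- telemetry.current_joint_efforts(): joint torques, N m.
- telemetry.current_ee_pos(): TCP position.
- telemetry.current_tool_rot(): TCP orientation.
- telemetry.current_wrist_force(): force on the tool from outside, world axes, zero at the start.
- telemetry.current_torque(): the same for the moment, N m.
- telemetry.current_opening(): finger opening in m.
- telemetry.current_finger_force(): force on a finger pad.
Only numpy, scipy, OpenCV 4.12 (cv2) and the standard library are available. Lean on these libraries where they do the work, as an engineer would, in place of code of your own. Each camera call takes 0.05 s, during which the arm holds its last target. There are 200 camera calls.

## Task

Set the bench up for carving: on the tool board, lay the whetstone flat in the middle of the field next to the fence, parallel to the fence; stand the large tin in the middle of the centre field with the small tin centred on top of it; and stand the mallet on the face of its head in the middle of the last field, handle pointing straight away from the fence. Stand the black arch weight, legs down, in the centre of the log slice. Leave the jar, the wood offcut and the brass ring where they are.

Things in the scene. Friction and masses are not known exactly. Their poses are not given: they have to be found in the camera images.
- board: Fixed pale wooden board (sizes in mm), 320 long (x), 120 wide (y), top 12 above table; origin: underside centre. Metal fence 15 thick, 15 high across its +x end (far from the robot), inner face x=145. Dark scribed lines at x=30 and x=-65 part it into three fields, middles (y=0): by the fence x=87.5, centre x=-17.5, last (open end) x=-112.5. On robot's left or right, yaw within 0.2 rad.
- log: Log slice, fixed (sizes in mm): round slice of a log with dark bark, 180 across, flat top 50 above the table. Origin: centre of its underside.
- mallet: Wooden mallet (sizes in mm), 0.22 kg, standing on its head's flat face: upright cylinder 56 in diameter, 85 high; round handle 20 thick sticks out sideways along -x, centreline 48 up, its end 140 from the head axis. Origin: head's underside centre. Grip the head across y, pads about 60 up. Centre of mass 12 towards the handle. Handle starts within 0.5 rad of pointing towards world -x.
- stone: Whetstone, grey rectangular bar 100 mm long (its x), 40 mm wide (y), 22 mm high, about 0.2 kg, lying flat. Origin: centre of its underside.
- weight: Black iron half-pipe (sizes in mm) like a small tunnel, standing on its two legs, 0.38 kg: 70 long (x), 54 wide over the legs (y), 42 high, wall 7; lowest 15 of the sides upright. Origin: centre between the legs at their undersides. Grip it low from outside, across y.
- large_tin: Large plain metal tin, closed: cylinder 64 mm in diameter, 36 mm high, about 0.16 kg, flat top, standing. Origin: centre of its underside.
- small_tin: Small plain metal tin, closed: cylinder 44 mm in diameter, 26 mm high, about 0.07 kg, standing. Origin: centre of its underside.
- jar: Bystander, loose: amber glass jar with dark lid, 52 mm in diameter, 65 mm high. Origin: centre of its underside.
- offcut: Bystander, loose: small pale wooden block 35 x 24 x 16 mm high. Origin: centre of its underside.
- ring: Bystander, loose: brass ring lying flat, 30 mm outside diameter, 18 mm hole, 14 mm high. Origin: centre of its underside.
Not all that is in view belongs to the job. Of the things that look like the log, take the one that is farthest from the robot's base at the start.

How it is judged:
At the end, for the whole second after the job is handed in: Stone, large tin and mallet upright on the board, 15 mm each way from their field middles; stone 0.2 rad from the fence line, handle 0.3 rad from straight away; small tin on large, axes within 10 mm; weight upright within 15 mm of the log centre; all at rest; bystanders within 20 mm of start (x of stone in the frame of board between 0.0725 and 0.1025 m and y of stone in the frame of board between -0.015 and 0.015 m and z of stone in the frame of board between 0.007 and 0.017 m and angle between each of stone, large_tin, mallet, small_tin, weight's own z axis and vertical below 0.12 rad and linear speed of each of stone, large_tin, mallet, small_tin, weight below 0.02 m/s and angular speed of each of stone, large_tin, mallet below 0.2 rad/s and angle between the x axis of stone and the y axis of board, either way round below 0.2 rad and x of large_tin in the frame of board between -0.0325 and -0.0025 m and y of large_tin in the frame of board between -0.015 and 0.015 m and z of large_tin in the frame of board between 0.007 and 0.017 m and x of mallet in the frame of board between -0.1275 and -0.0975 m and y of mallet in the frame of board between -0.015 and 0.015 m and z of mallet in the frame of board between 0.007 and 0.017 m and angle between the x axis of mallet and the x axis of board, either way round below 0.3 rad and x of board in the frame of mallet above 0.05 m and horizontal distance between small_tin and large_tin below 0.01 m and z of small_tin in the frame of large_tin between 0.032 and 0.04 m and horizontal distance between weight and log below 0.015 m and z of weight in the frame of log between 0.045 and 0.056 m and distance of each of jar, offcut, ring from where it was at the start of the episode below 0.02 m); the robot touches nothing.
It fails at once if a bystander (jar, offcut or brass ring) was pushed more than 30 mm (distance of any of jar, offcut, ring from where it was at the start of the episode above 0.03 m).
It also fails if it takes over 118 s, if anything falls off the work surface, if the arm or the gripper's body presses on something with over 40 N, if the wrist force passes 120 N, or if a joint passes its speed limit or range.

## Working session

There is one attempt and no reset: what is moved stays moved. The work goes in short steps, each a Python script; the robot and the scene stay as the last script left them, time stands still between calls to the robot, and variables do not carry over. Pictures are saved under pics/ and viewed, at most 14 in all, crops included, and the job is handed in when it is done.

```bash
mkdir -p pics; ls; python3 - <<'E'
from plant import r, gripper_to, inverse_kinematics, vision, models, telemetry
import cv2, numpy as np
for c in ["scene","top"]:
    im=vision.snapshot(c); cv2.imwrite(f"pics/{c}0.png",im[:,:,::-1])
    k=vision.get_calibration(c); print(c,{a:np.round(b,3) for a,b in k.items()})
    for t in ["board","log","mallet","stone","weight","large_tin","small_tin","jar","offcut","ring"]:
        print(t,[(np.round(d["at"],3).tolist(),round(d["score"],2)) for d in models.mark_of(t,c)])
print(telemetry.current_t())
E
```

```text
pics
scene {'fx': np.float64(402.552), 'fy': np.float64(402.552), 'cx': np.float64(277.854), 'cy': np.float64(207.131), 'position': array([ 1.186, -0.155,  0.636]), 'orientation': array([-0.334,  0.687,  0.584, -0.274])}
board [([0.527, 0.303, 0.001], 0.77)]
log [([0.256, -0.372, 0.003], 0.9), ([0.542, -0.296, -0.001], 0.66), ([0.637, 0.121, -0.003], 0.2)]
mallet []
stone [([0.448, 0.121, -0.001], 0.58)]
weight [([0.45, -0.112, -0.0], 0.96), ([0.552, 0.06, -0.001], 0.52)]
large_tin [([0.651, 0.002, -0.002], 0.91)]
small_tin [([0.637, 0.12, -0.002], 0.75)]
jar [([0.638, -0.127, 0.002], 0.97), ([0.633, 0.122, 0.0], 0.36)]
offcut [([0.552, 0.056, 0.002], 0.52)]
ring [([0.528, 0.305, 0.001], 0.75), ([0.553, -0.057, 0.002], 0.62)]
top {'fx': np.float64(408.999), 'fy': np.float64(408.999), 'cx': np.float64(282.486), 'cy': np.float64(205.674), 'position': array([ 0.357, -0.029,  0.912]), 'orientation': array([-0.036,  0.713, -0.699,  0.045])}
board [([0.525, 0.298, 0.002], 0.58)]
log [([0.542, -0.296, -0.003], 0.9)]
mallet [([0.46, 0.008, 0.002], 0.91)]
stone [([0.45, 0.123, -0.002], 0.92), ([0.639, 0.12, -0.004], 0.21)]
weight [([0.449, -0.11, -0.002], 0.76)]
large_tin [([0.652, 0.001, -0.001], 0.92)]
small_tin [([0.638, 0.123, -0.002], 0.65)]
jar [([0.636, -0.122, -0.002], 0.62), ([0.527, 0.302, 0.001], 0.27)]
offcut [([0.556, 0.058, -0.002], 0.74)]
ring [([0.552, -0.06, 0.001], 0.57)]
1.1
```

View pics/top0.png

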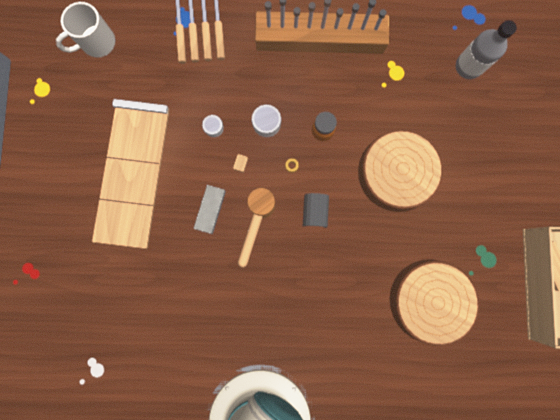

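View pics/scene0.png

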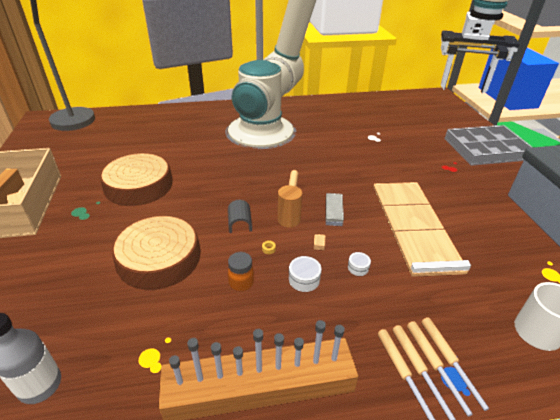

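Top view: board (130,175) with its fence at the top (140,105), stone (209,209), mallet head (261,201) with handle end (243,264), weight (316,209), small tin (212,125), large tin (266,120), jar (325,125), offcut (241,162), ring (292,165). There are two log slices, (402,170) and (437,303). The first is at range 0.617 m and the second at 0.45 m, so by the "farthest" rule it is (402,170). Other possible mix-ups: large vs small tin, told apart by size; the jar's lid vs the weight, which are round and rectangular.

Next I'll fit the known shapes to the masks to refine the poses, and check the choice in one crop.

```bash
cat > fit.py <<'E'
import numpy as np, cv2, json
from scipy.optimize import minimize
from scipy.spatial.transform import Rotation as R
from plant import vision, models
def box(x0,x1,y0,y1,z0,z1): return np.array([[x,y,z] for x in(x0,x1) for y in(y0,y1) for z in(z0,z1)])
def cyl(d,h,n=40):
    a=np.linspace(0,2*np.pi,n); return np.array([[d/2*np.cos(t),d/2*np.sin(t),z] for t in a for z in(0,h)])
def rod():
    a=np.linspace(0,2*np.pi,16); return np.array([[x,.01*np.cos(t),.048+.01*np.sin(t)] for t in a for x in(-.14,0)])
a=np.linspace(0,np.pi,15)
arch=np.array([[x,.027*np.cos(t),.015+.027*np.sin(t)] for t in a for x in(-.035,.035)])
SH=dict(board=[box(-.16,.16,-.06,.06,0,.012),box(.145,.16,-.06,.06,0,.027)],log=[cyl(.18,.05)],
 mallet=[cyl(.056,.085),rod()],stone=[box(-.05,.05,-.02,.02,0,.022)],
 weight=[np.vstack([box(-.035,.035,-.027,.027,0,.015),arch])],
 large_tin=[cyl(.064,.036)],small_tin=[cyl(.044,.026)],jar=[cyl(.052,.065)],
 offcut=[box(-.0175,.0175,-.012,.012,0,.016)],ring=[cyl(.03,.014)])
def proj(P,k):
    q=np.asarray(k["orientation"]); M=R.from_quat(q[[1,2,3,0]]).as_matrix()
    c=(P-k["position"])@M
    return np.c_[c[:,0]/c[:,2]*k["fx"]+k["cx"],c[:,1]/c[:,2]*k["fy"]+k["cy"]]
def render(t,p,k,s=4):
    m=np.zeros((420*s,560*s),np.uint8); c,si=np.cos(p[2]),np.sin(p[2])
    for S in SH[t]:
        W=S@np.array([[c,si,0],[-si,c,0],[0,0,1]])+[p[0],p[1],p[3]]
        h=cv2.convexHull(((proj(W,k)+.5)*s).astype(np.int32)); cv2.fillConvexPoly(m,h,1)
    return m>0
def fit(t,cam,x0,yaw=None,z=0.):
    """x0 approximate position; yaw list of starts (None = round)"""
    k=vision.get_calibration(cam); best=None
    ms=models.regions_of(t,cam)
    if not ms: return None
    r0=render(t,[*x0,(yaw or [0])[0],z],k,1)
    iou=lambda a,b:(a&b).sum()/max(1,(a|b).sum())
    m=max(ms,key=lambda d:iou(d["pixels"],r0))["pixels"]
    M=cv2.resize(m.astype(np.uint8),None,fx=4,fy=4,interpolation=cv2.INTER_NEAREST)>0
    for y in (yaw or [0]):
        f=(lambda p:-iou(M,render(t,[x0[0]+p[0],x0[1]+p[1],y+(p[2]*10 if yaw else 0),z],k)))
        n=3 if yaw else 2
        o=minimize(f,np.zeros(n),method="Nelder-Mead",options=dict(maxfev=110,xatol=2e-4,fatol=1e-4,initial_simplex=np.vstack([np.zeros(n),np.eye(n)*.012])))
        if best is None or o.fun<best[1]: best=([x0[0]+o.x[0],x0[1]+o.x[1],y+(o.x[2]*10 if yaw else 0)],o.fun)
    return np.round(best[0],4).tolist(),round(-best[1],3)
E
python3 - <<'E'
from fit import *
G=dict(board=((.526,.3),[-.1]),log=((.542,-.296),None),mallet=((.46,.008),[-.2,.2]),stone=((.449,.122),[-.2,.2]),weight=((.45,-.111),[-.15,.15]),
large_tin=((.651,.001),None),small_tin=((.638,.122),None),jar=((.637,-.125),None),offcut=((.554,.057),[0,.4,-.4]),ring=((.552,-.058),None))
for cam in ["top","scene"]:
    im=vision.snapshot(cam)
    for t,(x,y) in G.items():
        print(cam,t,fit(t,cam,x,y))
    if cam=="top": cv2.imwrite("pics/crop.png",cv2.resize(im[90:280,80:460,::-1],None,fx=2,fy=2,interpolation=cv2.INTER_CUBIC))
E
```

```text
top board ([0.5262, 0.3001, -0.0955], np.float64(0.98))
top log ([0.5421, -0.2946, 0.0], np.float64(0.934))
top mallet ([0.4613, 0.0064, -0.2807], np.float64(0.935))
top stone ([0.4494, 0.1211, -0.2615], np.float64(0.954))
top weight ([0.4519, -0.1129, -0.0434], np.float64(0.94))
top large_tin ([0.6517, 0.001, 0.0], np.float64(0.966))
top small_tin ([0.6386, 0.1228, 0.0], np.float64(0.921))
top jar ([0.6344, -0.1267, 0.0], np.float64(0.889))
top offcut ([0.5551, 0.0584, -0.1467], np.float64(0.794))
top ring ([0.5524, -0.0573, 0.0], np.float64(0.555))
scene board ([0.5247, 0.2983, -0.1076], np.float64(0.967))
scene log ([0.5397, -0.2979, 0.0], np.float64(0.928))
scene mallet ([0.461, 0.0048, -0.2758], np.float64(0.933))
scene stone ([0.4487, 0.1201, -0.2723], np.float64(0.894))
scene weight ([0.4507, -0.1145, -0.0424], np.float64(0.734))
scene large_tin ([0.6504, -0.0002, 0.0], np.float64(0.915))
scene small_tin ([0.639, 0.1193, 0.0], np.float64(0.945))
scene jar ([0.6365, -0.1293, 0.0], np.float64(0.867))
scene offcut ([0.5554, 0.0558, -0.28], np.float64(0.879))
scene ring None
```

View pics/crop.png

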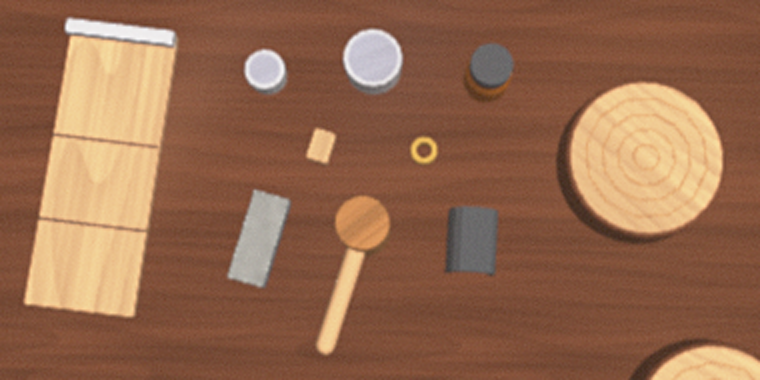

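The crop confirms the stone, tins, mallet, arch weight and the far log slice, and the two cameras' fits agree to about 3 mm. Next: a helper, a dry IK check, then the stone.

```bash
cat > job.py <<'E'
import numpy as np
from scipy.spatial.transform import Rotation as R
from plant import r, gripper_to, inverse_kinematics, telemetry as T
B=np.array([.5255,.2995]); BY=-.100
def onb(x,y=0.): c,s=np.cos(BY),np.sin(BY); return B+[c*x-s*y,s*x+c*y]
def quat(phi):   # tool down, closing line y at world angle phi
    y=np.array([np.cos(phi),np.sin(phi),0]); z=np.array([0,0,-1.]); x=np.cross(y,z)
    q=R.from_matrix(np.c_[x,y,z]).as_quat(); return q[[3,0,1,2]]
P2=np.pi/2
# name: pick xy, pick phi, place xy, place phi (same grasp), tcp height over support, support z, width, symmetric
J=dict(stone=((.449,.1206),-.266+P2,onb(.0875),BY,.029,.012,.040,True),
 large_tin=((.651,.0005),P2,onb(-.0175),P2+BY,.030,.012,.064,True),
 small_tin=((.639,.121),P2,onb(-.0175),P2+BY,.030,.048,.044,True),
 mallet=((.461,.0056),-.278+P2,onb(-.1125),P2+BY,.066,.012,.056,False),
 weight=((.451,-.1137),-.043+P2,np.array([.541,-.296]),-.043+P2,.028,.050,.054,True))
def choose(n):
    p,a,q,b,h,s,w,sym=J[n]; best=None
    for ka in (-1,0,1):
        for kb in (ka-1,ka,ka+1) if sym else (ka,):
            A=inverse_kinematics([*p,h],quat(a+ka*np.pi)); C=inverse_kinematics([*q,h+s],quat(b+kb*np.pi))
            if A is None or C is None: continue
            c=max(abs(A[5]),abs(C[5]))+.2*abs(A[5]-C[5])
            if best is None or c<best[0]: best=(c,quat(a+ka*np.pi),quat(b+kb*np.pi),A,C)
    return best
def run(n,f=40,Z=.2,slow=.03):
    p,a,q,b,h,s,w,sym=J[n]; _,qa,qb,A,C=choose(n)
    r.move_to([*p,Z],qa); gripper_to(min(.094,w+.03))
    r.move_l([*p,h+.04],vel=.2); r.move_l([*p,h],vel=.08)
    o=gripper_to(w-.015,f); print(n,"grip",T.current_opening(),T.current_finger_force(),"t",T.current_t())
    if abs(T.current_opening()-w)>.005: print("BAD GRASP"); return
    r.move_l([*p,Z],vel=.2)
    r.move_to([*q,Z],qb); print("carry",T.current_opening())
    r.move_l([*q,h+s+.012],vel=.15)
    g=r.move_l([*q,h+s-.002],vel=slow,guard=5); print("contact",g,np.round(T.current_ee_pos(),4),"want",np.round([*q,h+s],4))
    gripper_to(min(.094,w+.02)); r.move_l([*q,h+s+.05],vel=.1); r.move_l([*q,Z+.03],vel=.25)
    print("done t",T.current_t())
E
python3 - <<'E'
from job import *
for n in J:
    b=choose(n); print(n,b and (np.round(b[3],2),np.round(b[4],2)))
run("stone")
E
```

```text
stone (array([ 0.11,  0.33,  2.02, -0.  ,  0.79, -1.19]), array([ 0.34,  0.57,  1.52, -0.  ,  1.05,  0.44]))
large_tin (array([-0.11,  0.55,  1.6 , -0.  ,  1.  , -1.68]), array([ 0.42,  0.46,  1.73, -0.  ,  0.95, -1.05]))
small_tin (array([ 0.08,  0.54,  1.6 , -0.  ,  0.99, -1.49]), array([ 0.42,  0.42,  1.69, -0.  ,  1.03, -1.05]))
mallet (array([-0.14,  0.27,  1.98, -0.  ,  0.89, -1.43]), array([ 0.51,  0.33,  1.85, -0.  ,  0.96, -0.96]))
weight (array([-0.4 ,  0.33,  2.02, -0.  ,  0.79,  1.22]), array([-0.61,  0.45,  1.63, -0.  ,  1.06,  1.  ]))
stone grip 0.03935992045297382 39.997999370098114 t 6.4917
carry 0.039837023071380886
contact True [0.6127 0.2908 0.041 ] want [0.6126 0.2908 0.041 ]
done t 12.4167
```

```bash
python3 - <<'E'
from job import *
from fit import *
run("large_tin",30); 
r.move_to([.639,.121,.2],choose("small_tin")[1])
c=onb(-.0175)
for cam in ["top","scene"]:
    im=vision.snapshot(cam)
    print(cam,"LT",fit("large_tin",cam,c,None,.012),"want",c); print("stone",fit("stone",cam,onb(.0875),[BY+P2],.012),onb(.0875),BY+P2)
    print("ST",fit("small_tin",cam,(.639,.121)))
    if cam=="scene": cv2.imwrite("pics/s1.png",im[:,:,::-1])
E
```

```text
large_tin grip 0.06357748359812282 30.000337064266205 t 16.975
carry 0.06347644057941239
contact True [0.5082 0.3014 0.0419] want [0.5081 0.3012 0.042 ]
done t 22.6917
top LT None want [0.50808743 0.30124708]
stone None [0.61256286 0.29076458] 1.4707963267948965
ST ([0.6383, 0.1217, 0.0], np.float64(0.94))
scene LT ([0.5081, 0.2976, 0.0], np.float64(0.917)) want [0.50808743 0.30124708]
stone ([0.6133, 0.2889, 1.4709], np.float64(0.912)) [0.61256286 0.29076458] 1.4707963267948965
ST ([0.6389, 0.1192, 0.0], np.float64(0.921))
```

View pics/s1.png

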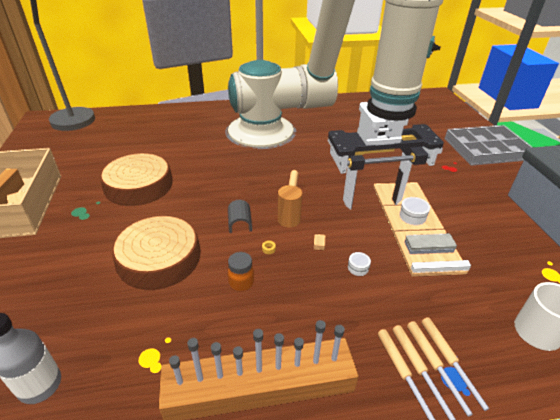

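The stone (430,243) and large tin (414,211) sit in their fields, within about 3 mm of target. The brass ring, offcut and jar haven't moved. Continuing with the small tin and the mallet.

```bash
python3 - <<'E'
from job import *
run("small_tin",20,slow=.02)
run("mallet",55)
run("weight",45)
from fit import *
c=onb(-.0175); r.move_to([.35,-.45,.3],T.current_tool_rot())
for cam in ["top","scene"]:
    im=vision.snapshot(cam)
    for t,p,y,z in [("large_tin",c,None,.012),("small_tin",c,None,.048),("stone",onb(.0875),[BY+P2],.012),("mallet",onb(-.1125),[BY],.012),("weight",(.541,-.296),[-.043],.05),("jar",(.635,-.128),None,0),("offcut",(.555,.057),[-.2],0),("ring",(.552,-.057),None,0)]:
        print(cam,t,fit(t,cam,p,y,z),"want",np.round(p,4))
    cv2.imwrite(f"pics/{cam}2.png",im[:,:,::-1])
E
```

```text
small_tin grip 0.04341007969631024 20.00029295682907 t 26.675
carry 0.04388660272503492
contact True [0.5079 0.3013 0.0781] want [0.5081 0.3012 0.078 ]
done t 31.7833
mallet grip 0.05532101146981435 55.00062842387706 t 35.3417
carry 0.05521362670482084
contact True [0.4138 0.311  0.0781] want [0.4136 0.3107 0.078 ]
done t 40.4083
weight grip 0.053320257376101195 45.00067018903792 t 44.7083
carry 0.0535524709763223
contact True [ 0.5412 -0.2962  0.0781] want [ 0.541 -0.296  0.078]
done t 49.6083
top large_tin ([0.5083, 0.3016, 0.0], np.float64(0.485)) want [0.5081 0.3012]
top small_tin ([0.5077, 0.3013, 0.0], np.float64(0.95)) want [0.5081 0.3012]
top stone ([0.6142, 0.293, 1.4651], np.float64(0.952)) want [0.6126 0.2908]
top mallet None want [0.4136 0.3107]
top weight ([0.5423, -0.2949, -0.0251], np.float64(0.898)) want [ 0.541 -0.296]
top jar ([0.635, -0.1255, 0.0], np.float64(0.831)) want [ 0.635 -0.128]
top offcut ([0.556, 0.0572, -0.269], np.float64(0.919)) want [0.555 0.057]
top ring ([0.5533, -0.0573, 0.0], np.float64(0.657)) want [ 0.552 -0.057]
scene large_tin ([0.5084, 0.2997, 0.0], np.float64(0.602)) want [0.5081 0.3012]
scene small_tin ([0.5077, 0.2983, 0.0], np.float64(0.947)) want [0.5081 0.3012]
scene stone None want [0.6126 0.2908]
scene mallet ([0.4114, 0.3089, -0.1102], np.float64(0.911)) want [0.4136 0.3107]
scene weight ([0.5393, -0.2975, -0.0399], np.float64(0.761)) want [ 0.541 -0.296]
scene jar ([0.6366, -0.1288, 0.0], np.float64(0.889)) want [ 0.635 -0.128]
scene offcut ([0.556, 0.0553, -0.2301], np.float64(0.876)) want [0.555 0.057]
scene ring ([0.5537, -0.0602, 0.0], np.float64(0.801)) want [ 0.552 -0.057]
```

View pics/scene2.png

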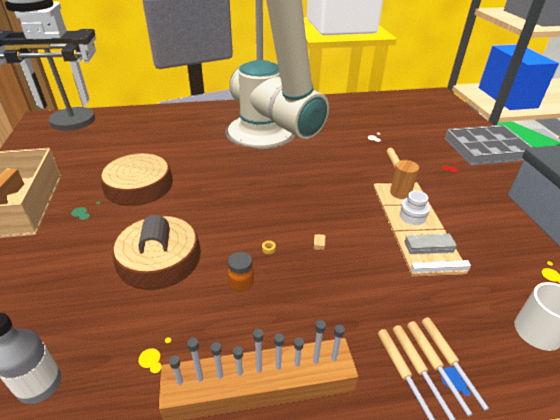

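View pics/top2.png

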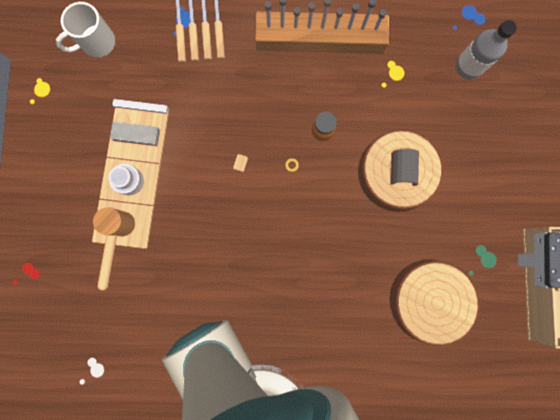

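Both views show everything in place. In the top view the stone (135,134) lies parallel to the fence, the stacked tins are at (123,178), and the mallet (107,221) has its handle pointing away from the fence. The weight (404,167) is on the far log. Fits are within about 3 mm of target and the bystanders haven't moved, so I'm handing in.

```bash
python3 - <<'E'
from plant import r, telemetry as T
print(T.current_wrist_force(), T.current_t()); print(r.sign_off())
E
```

```text
[ 0.55222484 -0.82354832  0.4874714 ] 51.5083
the job is handed in; nothing more can be done
None
```

The bench is set up and the job was handed in at about 51.5 s: in the last camera checks all five things were within about 3 mm of target and the jar, offcut and ring had not visibly moved; no verdict came back.

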